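# Unload a solenoid coil from a counterweighted holding fixture

## Task

Lift the fixture's counterweighted hold-down arm by its red cross handle past its balance point, so that it rests open by itself on its stop. Then draw the solenoid coil out of the pocket by its round core, set it down upright on the bench and let go, take it again by its square body, and lay it in the blue saddle rack: core down in the U slot, body flat on the wooden base. Leave the arm standing open, do not drop the coil, and do not disturb the tin, the bearing or the marker.

Things in the scene. Friction and masses are not known exactly. Their poses are not given: they have to be found in the camera images.
- holddown (a joint): angle of the hold-down arm, rad: 0 = closed, level over the pocket; grows as the handle is lifted up and away from the pocket to 1.85, the open stop. Its weight makes it fall shut below about 1.1 rad and fall open above that; some 2 N at the handle lift it and the hinge is lightly damped
- handle (a point): middle of the red cross handle at the arm's free end: a round bar 12 mm thick, 130 mm long, parallel to the fixture's y axis and the hinge, 135 mm from the hinge. The flat arm, 16 mm wide, joins it in the middle, so take it to one side, about 45 mm from the middle. Closed, it is 95 mm over the bench, level with the hinge, 50 mm in front of the pocket's middle
- hinge (a point): hinge of the hold-down arm, fixed to the fixture, 95 mm over the bench; the axis is the fixture's y axis. The handle swings up about it from the fixture's -x side (nearer the robot), over the top, towards +x
- fixture: grey base plate 190 x 100 x 12 mm fixed to the bench; origin on the bench under the middle of the pocket. Its x axis points from the pocket to the hinge posts (hinge at x = +85 mm). At x = +140 mm a post with a rubber face stops the counterweight when the arm is open
- pocket (a point): middle of the pocket floor, 12 mm over the bench, axes as the fixture's. 55 mm wide between two cheeks (12 mm thick, x from -22 to +30 mm) whose tops, 46 mm over the floor, are as high as the coil, so its body cannot be gripped there; a stop behind, a 5 mm lip in front. The core sticks out freely over the lip to -x. Closed, the arm's rubber pad is 2 mm over the coil
- coil_body (a point): centre of the solenoid coil's black square body, 50 x 50 x 45 mm high, half-way up (22.5 mm over its underside). Its x axis points from the core to the body; it starts in the fixture's pocket with its axes along the fixture's (2.5 mm play to each side). The whole coil weighs about 0.2 kg
- coil_core (a point): middle of the coil's round grey core, a rod 24 mm thick and 30 mm long that stands out from the body's front face along the coil's -x; 40 mm from coil_body along -x and 24 mm over the coil's underside
- coil: the solenoid coil as a whole, loose; origin on its underside, 15 mm in front (coil's -x) of the body's middle. The bench on the robot's side of the fixture and rack, between the tin and the marker, is clear for setting it down
- rack_seat (a point): where coil_body belongs in the rack: 34.5 mm over the bench, 22.5 over the wooden base. Axes as the coil's when it lies there. The blue saddle block is on the -x side, 29 to 62 mm from here, 64 mm wide, its top 50 mm over the bench; its U slot for the core is 29 mm wide, open at the top, along x. A low stop is 29 mm behind (+x). The fingers have room beside the body, none beside the core
- rack: the saddle rack, wooden base 110 x 75 x 12 mm with the blue saddle block, fixed to the bench; origin on the bench under rack_seat, same axes
- tin: bystander: tin with a green lid, 70 mm wide, 26 mm high, lying in front of the vice; origin under its centre
- bearing: bystander: ball bearing, 42 mm wide, 14 mm high; origin under its centre
- pen: bystander: blue marker lying along its y axis, 128 x 16 mm; origin under its centre
Not all that is in view belongs to the job. What is shaped like the coil but turquoise is not meant.

How it is judged:
On the way, in this order (a step that is already met when the one before it is completed fails the run):
1. the hold-down arm rests open on its stop, touched by nothing (value of joint holddown above 1.6 rad and velocity of joint holddown between -0.1 and 0.1 rad/s and contact force between holddown and the fingers below 0.05 N and contact force between holddown and the arm below 0.05 N), for 0.2 s.
2. the coil stands upright on the bench, let go (contact force between coil and the fingers below 0.05 N and linear speed of coil below 0.03 m/s and height (world z) of coil_body between 0.018 and 0.028 m and angle between coil's own z axis and vertical below 0.1 rad), for 0.2 s.
At the end, for the whole second after the job is handed in: the hold-down arm stands open (over 1.6 rad) at rest; the coil lies released and still in the saddle rack, core in the slot, its body's centre within 8 mm along, 6 mm across and 4 mm in height of rack_seat, upright within 0.1 rad and in line with the slot within 0.15 rad (value of joint holddown above 1.6 rad and velocity of joint holddown between -0.1 and 0.1 rad/s and contact force between coil and the fingers below 0.05 N and linear speed of coil below 0.03 m/s and x of coil_body in the frame of rack_seat between -0.008 and 0.008 m and y of coil_body in the frame of rack_seat between -0.006 and 0.006 m and z of coil_body in the frame of rack_seat between -0.004 and 0.004 m and x of coil_core in the frame of rack_seat below -0.025 m and angle between coil's own z axis and vertical below 0.1 rad and angle between the x axis of coil and the x axis of rack, either way round below 0.15 rad); the robot touches nothing.
It fails at once if a bystander (green-lidded tin, ball bearing or blue marker) is pushed more than 20 mm (distance of any of tin, bearing, pen from where it was at the start of the episode above 0.02 m).
It fails at once if the coil is dropped (it falls out of the fingers faster than 0.5 m/s) (contact force between coil and the fingers below 0.01 N and linear speed of coil above 0.5 m/s).
It also fails if it takes over 56 s, if anything falls off the work surface, if the arm or the gripper's body presses on something with over 40 N, if the wrist force passes 120 N, or if a joint passes its speed limit or range.

## Robot

A 6-joint arm with a two-finger parallel gripper is mounted at the origin on a cart in front of the work surface, level with it; the furniture and walls round the work are solid. World frame = base frame: x ahead of the robot, y to its left, z up, the work surface at z = 0. Lengths are in m, angles in rad, forces in N, time in s.
With the tool pointing down it reaches from about 0.35 to 0.975 m from the base axis. Payload 4.9 kg.
Tool frame: the origin (TCP) lies on the front face of the gripper's body, between the roots of the fingers; the fingertips stand ctrl.finger_overhang ahead of it and the grasp point (between the pads) lies 54 mm ahead of it (ctrl.finger_overhang is the distance from the TCP to the fingertips, in m); z points along the fingers, y is the line along which they close (so a half turn about z gives the same grasp; the last joint's range is limited). The gripper opens to 85 mm and grips with 20 to 120 N. Pads are 22 mm wide; open, the fingers measure 114 mm over their backs; the gripper's body (76 mm by 85 mm) begins 54 mm behind the grasp point. The pads swing forward as they close: fully open they stand 13 mm farther back than shut.
Start: joints at [1.178, 0.053, 1.613, -0, 1.476, -0.119], TCP at [0.169, 0.602, 0.304] pointing down, gripper open.
Joint ranges: [-3.01, 3.01], [-1.01, 2.22], [0.06, 2.58], [-1.02, 4.17], [0.09, 2.62], [-3.14, 3.14]. Speed limits (rad/s): [2.57, 2.57, 3.14, 3.14, 3.14, 3.14].

## Interface

Orientations are given as a rotation vector (axis times angle).
In Python, from station import ctrl, vision gives the robot as it stands. The module is installed in compiled form; this text tells all that it offers.
- The arm moves only by the tool drive_tool, never from a script. Its argument "rows" is a list of rows, each a list of 2 entries, a list of its own where there are three numbers: the shift along the tool's x, y, z in m, then the turn about the tool's z in rad. A call has 1 to 10 rows; each row shifts and turns the commanded pose from where the row before left it, along the tool's axes as they then stand; what a row does not reach is not made up. A row lasts 1/10 s, in which the tool goes at most 50 mm and 8.59 degrees, less where a joint would pass 70% of its speed; a pose out of reach is approached as far as the arm can. A call with a gripper value outside its range is refused whole. "jaw" is the closure, from 0 (fully open) to 1 (shut), set as the call begins (left out, the last holds). The fingers move at their own pace and stop on an object; "grip_force" is the grip in N (left out, the last holds). Time passes only in rows, so rows that do not move let the fingers close. It gives the time, the measured TCP pose, the force, the opening and the grip force at its end, in the units of the state.
- ctrl.get_obs(): the state, without advancing time (a new reading comes with each control period).
- vision.get_image(name): name is "scene" or "top"; returns a dict with "image" (384x512x3 uint8, blue, green, red), "vertical_fov" (degrees; the focal length in pixels is half the picture's height over the tangent of half this angle, whatever the lens; pixels are square), "cx", "cy" (the principal point, pixels), "R" (3x3) and "t" (3): a world point X has camera coordinates R X + t. Camera axes: x right, y down, z forward; pixel columns grow to the right and rows downward; lengths in m; the calibration is good to about 2 mm. A picture is of the moment at which its call begins. There is no depth.
- ctrl.finish_job(): hands the job in; it is judged then, once.
The state is a dict: "t": time; "q": joint angles; "dq": joint speeds; "effort": joint torques, N m; "tool_pos": TCP position; "tool_rot": TCP orientation; "contact_force": force on the tool from outside, world axes, zero at the start; "wrist_torque": the same for the moment, N m; "opening": finger opening in m; "grip_force": force on a finger pad.
Only numpy, scipy, OpenCV 4.12 (cv2) and the standard library are available. Lean on these libraries where they do the work, as an engineer would, in place of code of your own. Each camera call takes 0.05 s, during which the arm holds its last target. There are 200 camera calls.

## Working session

There is one attempt and no reset: what is moved stays moved. The work goes in short steps, Python scripts to look and compute and a tool call to move; the robot and the scene stay as the last step left them, time stands still between calls to the robot, and variables do not carry over. Pictures are saved under pics/ and viewed, at most 10 in all, crops included, and the job is handed in when it is done.

Besides the shell and the picture viewer there is one more tool, called after ">>>" as a command line: name --argument value ..., lists and objects as JSON in quotes. drive_tool: Moves the arm, as the interface text tells. Its arguments: {"type":"object","properties":{"rows":{"type":"array","items":{"type":"array"}},"jaw":{"type":"number"},"grip_force":{"type":"number"}},"required":["rows"]}

```bash
mkdir -p pics; cat > h.py <<'E'
import numpy as np,cv2
from station import ctrl,vision
def cam(n):
    d=vision.get_image(n); d['f']=d['image'].shape[0]/2/np.tan(np.radians(d['vertical_fov'])/2); return d
def ray(d,u,v,z):
    R=np.array(d['R']);t=np.array(d['t']);c=-R.T@t
    r=R.T@np.array([(u-d['cx'])/d['f'],(v-d['cy'])/d['f'],1]); return c+r*(z-c[2])/r[2]
def proj(d,X):
    p=np.array(d['R'])@np.array(X)+np.array(d['t']); return p[:2]/p[2]*d['f']+[d['cx'],d['cy']]
E
python3 - <<'E'
from h import *
for n in ('scene','top'):
    d=cam(n); cv2.imwrite(f'pics/{n}0.png',d['image']); print(n,-np.array(d['R']).T@d['t'],d['f'],d['cx'],d['cy'],np.round(d['R'],2).tolist())
o=ctrl.get_obs();print(o['t'],o['tool_pos'],o['tool_rot'],o['opening'],ctrl.finger_overhang)
E
```

```text
scene [-0.15487032 -0.79126148  0.67024733] 455.98171411694244 247.60517883444416 196.75469352606103 [[0.82, -0.57, -0.02], [-0.26, -0.35, -0.9], [0.51, 0.74, -0.44]]
top [0.38344184 0.23896208 1.27702429] 465.2682933624233 256.14725088975683 198.85215280845327 [[-0.01, -1.0, -0.02], [-0.99, 0.01, -0.11], [0.11, 0.01, -0.99]]
0.1 [0.16882304 0.6013209  0.30277939] [-4.28657871e-01 -3.11171511e+00  2.82882142e-03] 0.08544297367159842 0.0726
```

View pics/scene0.png

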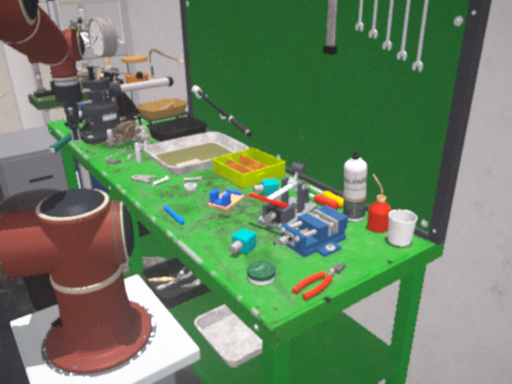

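View pics/top0.png

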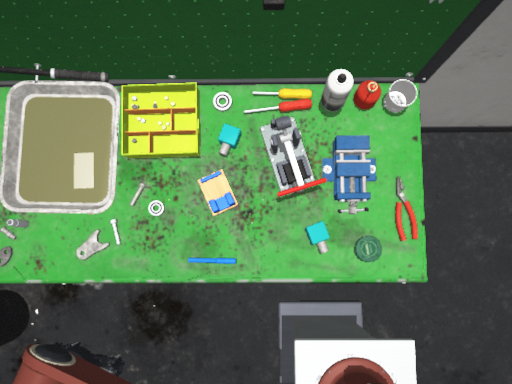

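Top view: red cross handle runs (278,194)–(325,181) on the grey fixture, black coil under the arm near (295,172), rack at (218,193) with the saddle block towards the robot, tin (368,248), marker (212,261), bearing at (156,208) or (222,100).
Candidates: for the handle, the red screwdriver (295,105), pliers (405,220) and bottle (368,95); for the coil, the turquoise decoys (229,135) and (318,233). I choose the red bar (302,187) and the black coil under it. I'll check that in one crop.

```bash
python3 - <<'E'
from h import *
d=cam('top'); im=d['image']
cv2.imwrite('pics/crop1.png',cv2.resize(im[100:280,180:400],None,fx=3.3,fy=3.3,interpolation=cv2.INTER_CUBIC))
hsv=cv2.cvtColor(im,cv2.COLOR_BGR2HSV)
def mask(lo,hi,box):
    m=cv2.inRange(hsv,lo,hi); k=np.zeros_like(m); x0,y0,x1,y1=box; k[y0:y1,x0:x1]=m[y0:y1,x0:x1]; return k
red=mask((0,120,80),(8,255,255),(265,165,340,205))|mask((172,120,80),(180,255,255),(265,165,340,205))
def rect(m,z,name):
    c=max(cv2.findContours(m,0,2)[0],key=cv2.contourArea); r=cv2.minAreaRect(c); b=cv2.boxPoints(r)
    w=np.array([ray(d,*p,z)[:2] for p in b]); print(name,'px',np.round(r[0],1),'ctr',w.mean(0).round(4),'corners',w.round(4).tolist(),'sides',[np.linalg.norm(w[i]-w[i-1]).round(4) for i in range(4)])
    return w
rect(red,.095,'handle')
rect(mask((8,50,90),(22,200,255),(190,160,245,220)),.012,'wood')
rect(mask((100,120,60),(125,255,255),(200,190,240,218)),.05,'saddle')
rect(mask((100,120,60),(125,255,255),(195,165,230,186)),.02,'rearstop')
rect(mask((100,120,60),(125,255,255),(185,250,240,270)),.008,'pen')
for n,u,v,z in(('tin',368,248,.026),('ring1',222,100,.014),('ring2',156,208,.014),('decoy',318,240,.02)): print(n,ray(d,u,v,z)[:2].round(3))
E
```

```text
handle px [301.9 186.6] ctr [0.5469 0.1392] corners [[0.5339, 0.2031], [0.5721, 0.079], [0.5598, 0.0755], [0.5217, 0.1995]] sides [np.float64(0.0127), np.float64(0.1299), np.float64(0.0128), np.float64(0.1297)]
wood px [214.7 185.3] ctr [0.5638 0.3716] corners [[0.5788, 0.4204], [0.6111, 0.3525], [0.5485, 0.323], [0.5166, 0.3905]] sides [np.float64(0.069), np.float64(0.0751), np.float64(0.0691), np.float64(0.0747)]
saddle px [221.6 202.4] ctr [0.5123 0.349 ] corners [[0.516, 0.3837], [0.5401, 0.3281], [0.5086, 0.3144], [0.4846, 0.3699]] sides [np.float64(0.0343), np.float64(0.0606), np.float64(0.0344), np.float64(0.0605)]
rearstop px [210.4 176.4] ctr [0.5872 0.3825] corners [[0.5804, 0.4097], [0.6028, 0.3592], [0.594, 0.3553], [0.5717, 0.4058]] sides [np.float64(0.0096), np.float64(0.0552), np.float64(0.0096), np.float64(0.0552)]
pen px [211.5 260.5] ctr [0.3586 0.3797] corners [[0.3656, 0.4435], [0.365, 0.3159], [0.3515, 0.3159], [0.3521, 0.4433]] sides [np.float64(0.0134), np.float64(0.1276), np.float64(0.0134), np.float64(0.1274)]
tin [ 0.39 -0.04]
ring1 [0.804 0.352]
ring2 [0.502 0.532]
decoy [0.412 0.092]
```

View pics/crop1.png

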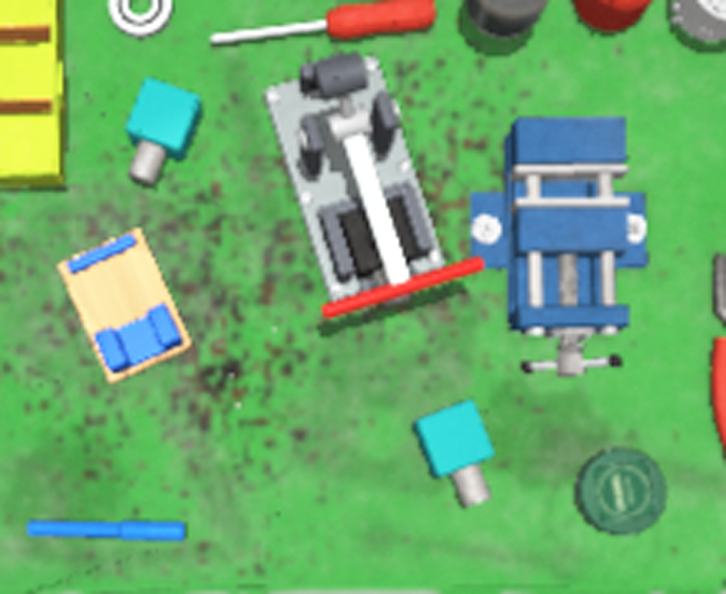

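Sizes fit: the handle measures 130 x 12.7 mm, the wood is 75 mm wide, and the coil under the arm is black, not turquoise. Fixture yaw is about 0.298 rad. I'll take the handle on its +y side, at about (0.534, 0.182).

>>> drive_tool --rows '[[[0,0,0],0.1425],[[0,0,0],0.1425],[[0,0,0],0.1425],[[0,0,0],0.1425],[[0,0,0],0.1425],[[0,0,0],0.1425],[[0,0,0],0.1425],[[-0.042,0.019,0],0],[[-0.042,0.019,0],0],[[-0.042,0.019,0],0]]' --jaw 0

```text
t: 1.15
tool_pos: [0.2611, 0.4969, 0.3034]
tool_rot: [1.863, 2.529, -0.001]
contact_force: [1.4, 0.4, 1.2]
opening: 0.0855
grip_force: 0.0
```

>>> drive_tool --rows '[[[-0.042,0.019,0],0],[[-0.042,0.019,0],0],[[-0.042,0.019,0],0],[[-0.042,0.019,0],0],[[-0.042,0.019,0],0],[[-0.042,0.019,0],0],[[-0.042,0.019,0],0],[[-0.042,0.019,0],0],[[0,0,0],0],[[0,0,0],0]]'

```text
t: 2.15
tool_pos: [0.5052, 0.2212, 0.3034]
tool_rot: [-1.867, -2.525, 0.001]
contact_force: [-0.8, 0.3, 0.1]
opening: 0.0853
grip_force: 0.0
```

```bash
cat >> h.py <<'E'
from scipy.spatial.transform import Rotation as Ro
def rel(target=None,yaw_y=None):
    o=ctrl.get_obs(); R=Ro.from_rotvec(o['tool_rot']).as_matrix(); p=np.array(o['tool_pos'])
    a=np.arctan2(R[1,1],R[0,1]); print('t',round(o['t'],2),'pos',p.round(4),'yaw_y',round(a,4),'tilt',R[2].round(3),'open',round(o['opening'],4),'F',np.round(o['contact_force'],1),'grip',round(o['grip_force'],1))
    if target is not None: print('tool delta',(R.T@(np.array(target)-p)).round(4))
    if yaw_y is not None: print('turn',round(-((yaw_y-a+np.pi/2)%np.pi-np.pi/2),4))
E
python3 -c "
from h import *
rel([.5337,.1822,.149],.298)"
```

```text
t 2.15 pos [0.5052 0.2212 0.3034] yaw_y 0.2973 tilt [ 0.    -0.001 -1.   ] open 0.0853 F [-0.8  0.3  0.1] grip 0.0
tool delta [-0.0457  0.016   0.1544]
turn -0.0007
```

>>> drive_tool --rows '[[[-0.046,0.016,0],0],[[0,0,0.045],0],[[0,0,0.045],0],[[0,0,0.04],0],[[0,0,0.024],0],[[0,0,0],0],[[0,0,0],0]]'

```text
t: 2.85
tool_pos: [0.5334, 0.1838, 0.1502]
tool_rot: [-1.863, -2.529, 0.0]
contact_force: [0.9, 0.3, 0.5]
opening: 0.0854
grip_force: 0.0
```

>>> drive_tool --rows '[[[0,0,0],0],[[0,0,0],0],[[0,0,0],0],[[0,0,0],0],[[0,0,0],0],[[0,0,0],0],[[0,0,0],0],[[0,0,0],0]]' --jaw 1 --grip_force 20

```text
t: 3.65
tool_pos: [0.5357, 0.1832, 0.151]
tool_rot: [1.863, 2.525, 0.008]
contact_force: [6.4, 1.8, -3.1]
opening: 0.0109
grip_force: 21.5
```

```bash
python3 -c "
from h import *
rel([.5337,.1822,.149],.298)
p=0
for th in np.arange(0,1.81,.15):
  print(round(th,2),np.round([135*(1-np.cos(th)),135*np.sin(th)],1))
"
```

```text
t 3.65 pos [0.5357 0.1832 0.151 ] yaw_y 0.2992 tilt [ 0.     0.006 -1.   ] open 0.0109 F [ 6.4  1.8 -3.1] grip 21.5
tool delta [-0.0003 -0.0022  0.002 ]
turn 0.0012
0.0 [0. 0.]
0.15 [ 1.5 20.2]
0.3 [ 6.  39.9]
0.45 [13.4 58.7]
0.6 [23.6 76.2]
0.75 [36.2 92. ]
0.9 [ 51.1 105.7]
1.05 [ 67.8 117.1]
1.2 [ 86.1 125.8]
1.35 [105.4 131.7]
1.5 [125.5 134.7]
1.65 [145.7 134.6]
1.8 [165.7 131.5]
```

>>> drive_tool --rows '[[[0,0.0035,-0.02],0],[[0,0.0045,-0.0197],0],[[0,0.0074,-0.0188],0],[[0,0.0102,-0.0175],0],[[0,0.0126,-0.0158],0],[[0,0.0149,-0.0137],0],[[0,0.0167,-0.0114],0],[[0,0.0183,-0.0087],0],[[0,0,0],0],[[0,0,0],0]]'

```text
t: 4.65
tool_pos: [0.6189, 0.209, 0.2789]
tool_rot: [1.864, 2.527, 0.004]
contact_force: [-4.3, -0.5, 9.3]
opening: 0.011
grip_force: 22.2
```

```bash
python3 -c "
from h import *
rel([.5337+.956*.0861,.1822+.294*.0861,.149+.1258],.298)
"
```

```text
t 4.65 pos [0.6189 0.209  0.2789] yaw_y 0.2996 tilt [ 0.     0.003 -1.   ] open 0.011 F [-4.3 -0.5  9.3] grip 22.2
tool delta [-0.0006 -0.0032  0.0041]
turn 0.0016
```

>>> drive_tool --rows '[[[0,0.0193,-0.004],0],[[0,0.0201,-0.001],0],[[0,0.02,0.001],0],[[0,0.018,0.004],0],[[0,0,0],0],[[0,0,0],0]]'

```text
t: 5.25
tool_pos: [0.6947, 0.2325, 0.2803]
tool_rot: [1.861, 2.523, 0.014]
contact_force: [4.3, 2.6, 9.0]
opening: 0.0112
grip_force: 23.8
```

>>> drive_tool --rows '[[[0,0,0],0],[[0,0,0],0],[[0,0,0],0],[[0,0,0],0],[[0,0,-0.03],0],[[0,0,-0.04],0],[[0,0,-0.04],0],[[0,-0.04,0],0],[[0,-0.04,0],0],[[0,0,0],0]]' --jaw 0

```text
t: 6.25
tool_pos: [0.6117, 0.2071, 0.3837]
tool_rot: [-1.863, -2.525, 0.006]
contact_force: [1.1, 0.5, -0.3]
opening: 0.0853
grip_force: 0.0
```

```bash
python3 - <<'E'
from h import *
rel()
for n in ('scene','top'):
    d=cam(n); im=d['image']
    if n=='top': c=im[100:230,180:340]
    else: c=im[140:260,190:350]
    cv2.imwrite(f'pics/{n}2.png',cv2.resize(c,(800,600),interpolation=cv2.INTER_CUBIC))
a=cv2.resize(cv2.imread('pics/scene2.png'),(400,300));b=cv2.resize(cv2.imread('pics/top2.png'),(400,325))
v=np.zeros((325,800,3),np.uint8);v[:300,:400]=a;v[:,400:]=b;cv2.imwrite('pics/both2.png',v)
E
```

```text
t 6.25 pos [0.6117 0.2071 0.3837] yaw_y 0.2996 tilt [ 0.    -0.005 -1.   ] open 0.0853 F [ 1.1  0.5 -0.3] grip 0.0
```

View pics/both2.png

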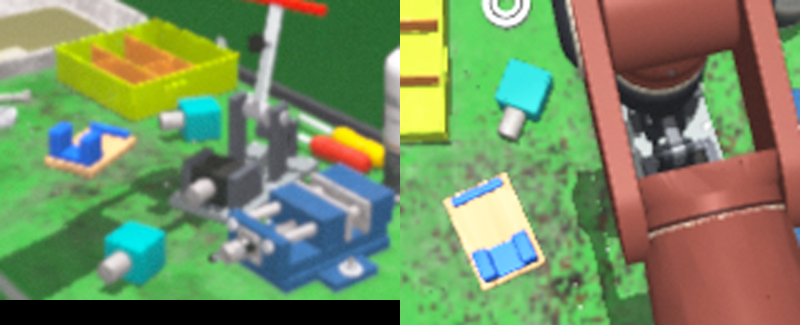

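The scene view shows the arm standing open, with the handle at about (300,142) in full-frame pixels. The coil is still in the pocket, its core end near (270,217). I'll turn the gripper across the core next and check the predicted core position by projection.

```bash
python3 - <<'E'
from h import *
d=cam('scene')
fx=np.array([.956,.294]);fy=np.array([-.294,.956]);pk=np.array([.5966,.1545])
for x in(-55,-25): print(x,proj(d,[*(pk+fx*x/1000),.036]).round(1))
im=d['image'];g=im[205:230,255:295];hsv=cv2.cvtColor(im,cv2.COLOR_BGR2HSV)
m=cv2.inRange(hsv,(0,0,95),(180,60,255))[205:230,255:300]
for r in m[:, :]: print(''.join('#' if v else '.' for v in r))
print(np.round(ctrl.get_obs()['q'],2)); c=pk-.040*fx; rel([*c,.09+.09],.298+np.pi/2)
E
```

```text
-55 [266.2 218.6]
-25 [272.2 214.7]
........#.......................###########.#
........#.......................############.
..............................##############.
.............................#######..#####..
...........................########...######.
..........................#######.....#######
..............#####........#####.......######
.#...........#######........###........######
###.......###########.................#######
##.......############..................######
......#..############........#.........######
.....################..................####..
....#################.......#........######..
...#################.................######..
..#################................########..
..###############.................#########.#
...##############...............#############
...##############..##.....#.#################
......######################....#############
........###################......############
..........################........###########
............##############.........#########.
..................###########........######..
.....................#########...........##..
........................#######..............
[ 0.21  0.08  1.45 -0.    1.61 -0.09]
t 6.4 pos [0.6156 0.2079 0.3853] yaw_y 0.2994 tilt [-0.  0. -1.] open 0.0855 F [ 0.9  1.1 -0.5] grip 0.0
tool delta [-0.0453 -0.0739  0.2053]
turn -1.5694
```

>>> drive_tool --rows '[[[-0.0225,-0.038,0],0],[[-0.0225,-0.038,0],0],[[0,0,0],-0.1427],[[0,0,0],-0.1427],[[0,0,0],-0.1427],[[0,0,0],-0.1427],[[0,0,0],-0.1427],[[0,0,0],-0.1427],[[0,0,0],-0.1427],[[0,0,0],-0.1427]]'

```text
t: 7.4
tool_pos: [0.5575, 0.1426, 0.3857]
tool_rot: [0.194, 3.135, 0.0]
contact_force: [-0.6, -0.2, -0.6]
opening: 0.0853
grip_force: 0.0
```

>>> drive_tool --rows '[[[0,0,0],-0.1427],[[0,0,0],-0.1427],[[0,0,0],-0.1427],[[0,0,0.045],0],[[0,0,0.045],0],[[0,0,0.045],0],[[0,0,0.045],0],[[0,0,0],0],[[0,0,0],0]]'

```text
t: 8.3
tool_pos: [0.5569, 0.1425, 0.2056]
tool_rot: [0.467, -3.106, -0.0]
contact_force: [-0.5, -0.9, 1.3]
opening: 0.0854
grip_force: 0.0
```

```bash
python3 - <<'E'
from h import *
fx=np.array([.956,.294]);pk=np.array([.5966,.1545])
rel([*(pk-.042*fx),.09],.298+np.pi/2)
E
```

```text
t 8.3 pos [0.5569 0.1425 0.2056] yaw_y 1.8691 tilt [ 0.001  0.    -1.   ] open 0.0854 F [-0.5 -0.9  1.3] grip 0.0
tool delta [ 0.0004 -0.0003  0.1156]
turn 0.0003
```

>>> drive_tool --rows '[[[0,0,0.045],0],[[0,0,0.04],0],[[0,0,0.02],0],[[0,0,0.0105],0],[[0,0,0],0],[[0,0,0],0]]'

```text
t: 8.9
tool_pos: [0.5585, 0.1428, 0.093]
tool_rot: [-0.466, 3.102, -0.0]
contact_force: [0.9, -0.2, -0.2]
opening: 0.0856
grip_force: 0.0
```

>>> drive_tool --rows '[[[0,0,0],0],[[0,0,0],0],[[0,0,0],0],[[0,0,0],0],[[0,0,0],0],[[0,0,0],0],[[0,0,0],0],[[0,0,0],0]]' --jaw 1 --grip_force 60

```text
t: 9.7
tool_pos: [0.5564, 0.1427, 0.0906]
tool_rot: [-0.467, 3.106, 0.0]
contact_force: [-2.7, 1.0, 5.6]
opening: 0.0222
grip_force: 58.2
```

```bash
python3 - <<'E'
from h import *
rel()
d=cam('scene');cv2.imwrite('pics/s3.png',cv2.resize(d['image'][150:270,190:350],(640,480),interpolation=cv2.INTER_CUBIC))
E
```

```text
t 9.7 pos [0.5564 0.1427 0.0906] yaw_y 1.8692 tilt [-0.  0. -1.] open 0.0222 F [-2.7  1.   5.6] grip 58.2
```

View pics/s3.png

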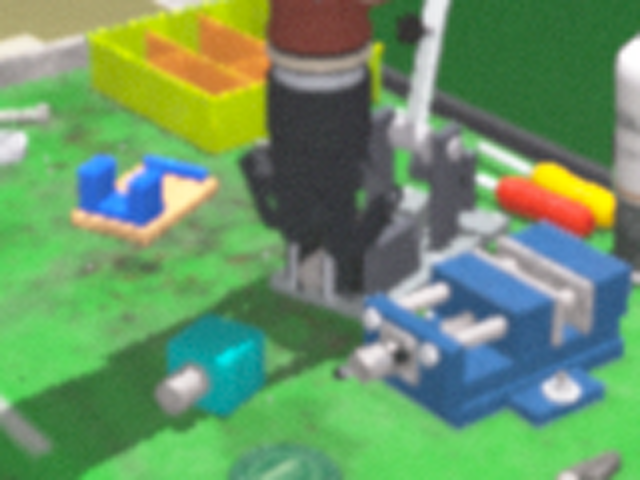

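The core is gripped at 22 mm opening, and the fingers clear the cheeks. Lifting now.

>>> drive_tool --rows '[[[0,0,-0.01],0],[[0,0,-0.015],0],[[0,0,-0.015],0],[[0,0,-0.015],0],[[0,0,-0.015],0],[[0,0,-0.015],0],[[0,0,-0.01],0],[[0,0,0],0],[[0,0,0],0]]'

```text
t: 10.65
tool_pos: [0.5561, 0.1425, 0.185]
tool_rot: [0.467, -3.107, 0.0]
contact_force: [0.1, 0.1, -2.1]
opening: 0.0222
grip_force: 58.5
```

>>> drive_tool --rows '[[[0.012,0.0148,0],0],[[0.02,0.0247,0],0],[[0.02,0.0247,0],0],[[0.02,0.0247,0],0],[[0.012,0.0148,0],0],[[0.012,0.0148,0],0],[[0,0,0.02],0],[[0,0,0.02],0],[[0,0,0],0],[[0,0,0],0]]'

```text
t: 11.65
tool_pos: [0.4291, 0.2275, 0.1446]
tool_rot: [0.467, -3.105, 0.001]
contact_force: [-0.1, -0.4, -1.9]
opening: 0.0221
grip_force: 58.7
```

```bash
python3 - <<'E'
from h import *
rel()
d=cam('scene');cv2.imwrite('pics/s4.png',cv2.resize(d['image'][150:270,170:330],(640,480),interpolation=cv2.INTER_CUBIC))
E
```

```text
t 11.65 pos [0.4291 0.2275 0.1446] yaw_y 1.8693 tilt [ 0.002 -0.    -1.   ] open 0.0221 F [-0.1 -0.4 -1.9] grip 58.7
```

View pics/s4.png

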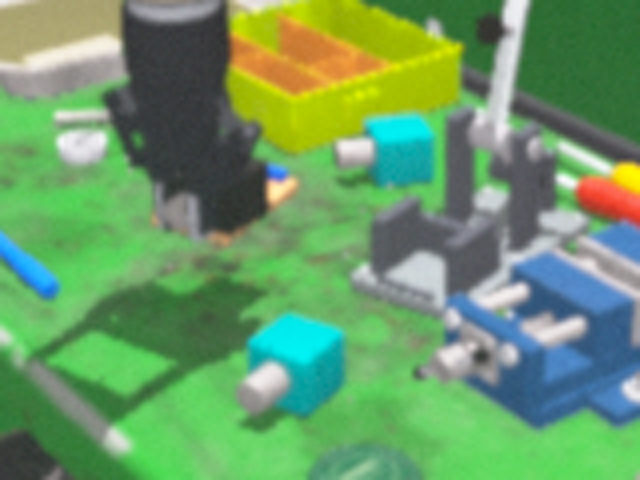

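The coil is held level and clear, with its body near crop pixel (235,200). Lowering it to the bench.

>>> drive_tool --rows '[[[0,0,0.02],0],[[0,0,0.02],0],[[0,0,0.012],0],[[0,0,0.006],0],[[0,0,0.004],0],[[0,0,0.003],0],[[0,0,0],0],[[0,0,0],0]]'

```text
t: 12.5
tool_pos: [0.43, 0.2277, 0.0806]
tool_rot: [-0.467, 3.106, 0.0]
contact_force: [-0.8, 1.0, -2.1]
opening: 0.0224
grip_force: 58.7
```

```bash
python3 -c "
from h import *
rel()"
```

```text
t 12.5 pos [0.43   0.2277 0.0806] yaw_y 1.8692 tilt [-0.001  0.    -1.   ] open 0.0224 F [-0.8  1.  -2.1] grip 58.7
```

>>> drive_tool --rows '[[[0,0,0.0015],0],[[0,0,0],0],[[0,0,0.001],0],[[0,0,0],0],[[0,0,0],0]]'

```text
t: 13.0
tool_pos: [0.43, 0.2277, 0.0786]
tool_rot: [-0.467, 3.107, -0.0]
contact_force: [-3.9, -0.7, 4.9]
opening: 0.0224
grip_force: 59.5
```

>>> drive_tool --rows '[[[0,0,0],0],[[0,0,0],0],[[0,0,0],0],[[0,0,0],0],[[0,0,0],0],[[0,0,-0.02],0],[[0,0,-0.04],0],[[0,0,-0.04],0],[[0,0,-0.04],0],[[0,0,-0.04],0]]' --jaw 0

```text
t: 14.0
tool_pos: [0.4293, 0.2274, 0.259]
tool_rot: [-0.467, 3.107, 0.0]
contact_force: [1.1, -0.8, 0.2]
opening: 0.0849
grip_force: 0.0
```

>>> drive_tool --rows '[[[0.007,0.045,0],0],[[0.007,0.045,0],0],[[0.007,0.045,0],0],[[0.007,0.045,0],0],[[0.007,0.045,0],0],[[0.007,0.045,0],0],[[0.007,0.045,0],0],[[0,0,0],0],[[0,0,0],0]]'

```text
t: 14.9
tool_pos: [0.2895, 0.5148, 0.257]
tool_rot: [0.47, -3.106, 0.001]
contact_force: [0.4, -1.3, -0.7]
opening: 0.0857
grip_force: 0.0
```

```bash
python3 - <<'E'
from h import *
rel()
d=cam('top');im=d['image'];print([p.round(0) for p in (proj(d,[.47,.24,.045]),proj(d,[.555,.368,.05]))])
c=im[150:260,180:320];cv2.imwrite('pics/t5.png',cv2.resize(c,None,fx=5.5,fy=5.5,interpolation=cv2.INTER_CUBIC)); cv2.imwrite('pics/t5raw.png',im); np.savez('t5.npz',**{k:np.array(v) for k,v in d.items()})
E
```

```text
t 14.9 pos [0.2895 0.5148 0.257 ] yaw_y 1.8713 tilt [ 0.001 -0.001 -1.   ] open 0.0857 F [ 0.4 -1.3 -0.7] grip 0.0
[array([263., 218.]), array([215., 186.])]
```

View pics/t5.png

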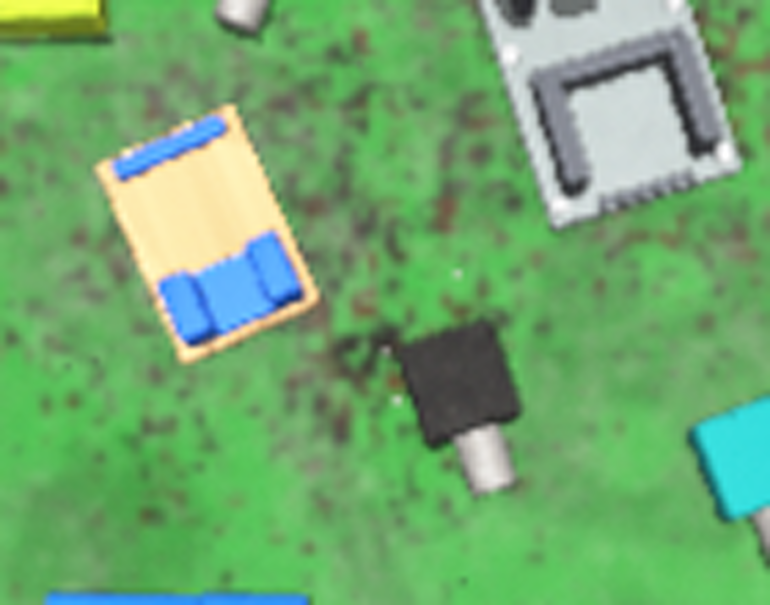

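The top view is clear: the coil stands upright, body near crop (460,385) and core end (490,490). The rack outline has corners (95,168), (233,105), (320,297) and (183,362). Measuring both.

```bash
python3 - <<'E'
from h import *
d={k:v for k,v in np.load('t5.npz').items()}; im=d['image']; S=6
big=cv2.resize(im,None,fx=S,fy=S,interpolation=cv2.INTER_CUBIC); hsv=cv2.cvtColor(big,cv2.COLOR_BGR2HSV)
px=lambda p:((p[0]+.5)/S-.5,(p[1]+.5)/S-.5)
def mask(lo,hi,box):
    m=cv2.inRange(hsv,lo,hi); k=np.zeros_like(m); x0,y0,x1,y1=[S*b for b in box]; k[y0:y1,x0:x1]=m[y0:y1,x0:x1]; return k
def rect(m,z,name):
    c=max(cv2.findContours(cv2.morphologyEx(m,cv2.MORPH_CLOSE,np.ones((9,9))),0,2)[0],key=cv2.contourArea); b=cv2.boxPoints(cv2.minAreaRect(c))
    w=np.array([ray(d,*px(p),z)[:2] for p in b]); L=[np.linalg.norm(w[i]-w[i-1]) for i in range(4)]
    a=[round(float(np.arctan2(*(w[i]-w[i-1])[::-1]))%(np.pi/2),3) for i in range(4)]
    print(name,w.mean(0).round(4),'sides',np.round(L,4),'ang',a,w.round(4).tolist()); return w
box=(193,163,242,220)
blue=mask((100,110,60),(125,255,255),box); wood=mask((8,50,90),(25,220,255),box)
rect(blue|wood,.010,'rack')
sb=blue.copy(); sb[:190*S]=0; rect(sb,.05,'saddle')
rs=blue.copy(); rs[185*S:]=0; rect(rs,.02,'stop')
w=rect(mask((0,0,0),(180,255,75),(245,203,280,235)),.045,'body')
g=mask((0,0,110),(180,70,255),(255,222,280,245)); rect(g,.03,'core')
# per-column brightness of saddle: project slot
fx=np.array([np.cos(.43),np.sin(.43)]);fy=np.array([-fx[1],fx[0]])
for s in(-.052,-.046,-.038):
    ys=np.arange(-40,41,2)/1000; row=[]
    for y in ys:
        P=np.array([.555,.368])+s*fx+y*fy; u,v=proj(d,[*P,.05]); row.append(int(cv2.getRectSubPix(cv2.cvtColor(im,cv2.COLOR_BGR2GRAY),(1,1),(float(u),float(v)))[0,0]))
    print(s,row)
E
```

```text
rack [0.5415 0.3628] sides [0.1211 0.0788 0.1213 0.078 ] ang [0.436, 0.432, 0.43, 0.429] [[0.58, 0.424], [0.613, 0.3525], [0.5027, 0.3019], [0.4703, 0.3728]]
saddle [0.5123 0.3493] sides [0.0352 0.0627 0.0353 0.0625] ang [0.421, 0.415, 0.416, 0.414] [[0.5158, 0.3852], [0.5411, 0.3278], [0.5088, 0.3135], [0.4836, 0.3708]]
stop [0.5872 0.3826] sides [0.0107 0.0576 0.0107 0.0576] ang [0.435, 0.431, 0.43, 0.431] [[0.58, 0.411], [0.6041, 0.3587], [0.5944, 0.3542], [0.5704, 0.4065]]
body [0.4707 0.2451] sides [0.0608 0.0575 0.0609 0.0572] ang [0.345, 0.344, 0.34, 0.343] [[0.4897, 0.2824], [0.5091, 0.2282], [0.4517, 0.208], [0.4325, 0.2618]]
core [0.4307 0.2261] sides [0.0334 0.0266 0.0334 0.0265] ang [0.324, 0.324, 0.322, 0.324] [[0.4423, 0.244], [0.4508, 0.2188], [0.4191, 0.2082], [0.4107, 0.2334]]
-0.052 [117, 149, 202, 215, 186, 151, 151, 158, 162, 162, 162, 158, 142, 135, 145, 162, 166, 166, 166, 166, 166, 166, 166, 166, 166, 165, 156, 136, 123, 143, 160, 163, 161, 161, 161, 146, 166, 201, 183, 157, 139]
-0.046 [107, 133, 201, 212, 183, 142, 149, 158, 161, 162, 160, 156, 145, 148, 157, 164, 166, 166, 165, 165, 165, 165, 164, 164, 165, 165, 147, 121, 111, 131, 154, 161, 161, 159, 157, 160, 187, 222, 197, 165, 137]
-0.038 [133, 158, 202, 230, 198, 164, 149, 157, 159, 158, 155, 149, 139, 138, 151, 163, 163, 164, 164, 163, 163, 163, 163, 163, 164, 164, 147, 124, 112, 141, 156, 159, 157, 154, 150, 144, 191, 219, 198, 158, 144]
```

Coil and robot frames agree to about 2 mm. Rack yaw is 0.431 and the seat is near (0.555, 0.369). Now regripping by the body.

>>> drive_tool --rows '[[[-0.013,-0.0451,0],0],[[-0.013,-0.0451,0],0],[[-0.013,-0.0451,0],0],[[-0.013,-0.0451,0],0],[[-0.013,-0.0451,0],0],[[-0.013,-0.0451,0],0],[[-0.013,-0.0451,0],0],[[0,0,0],0],[[0,0,0],0],[[0,0,0],0]]'

```text
t: 15.95
tool_pos: [0.4696, 0.2391, 0.2574]
tool_rot: [0.466, -3.107, -0.0]
contact_force: [-0.1, -0.3, -1.2]
opening: 0.0855
grip_force: 0.0
```

```bash
python3 -c "
from h import *
rel([.4695,.240,.080],.298+np.pi/2)"
```

```text
t 15.95 pos [0.4696 0.2391 0.2574] yaw_y 1.8686 tilt [ 0.  0. -1.] open 0.0855 F [-0.1 -0.3 -1.2] grip 0.0
tool delta [-0.0003  0.0009  0.1774]
turn -0.0002
```

>>> drive_tool --rows '[[[0,0.001,0.045],0],[[0,0,0.045],0],[[0,0,0.045],0],[[0,0,0.03],0],[[0,0,0.0125],0],[[0,0,0],0],[[0,0,0],0]]'

```text
t: 16.65
tool_pos: [0.4705, 0.2411, 0.0816]
tool_rot: [-0.468, 3.104, 0.001]
contact_force: [-0.1, -0.3, 0.3]
opening: 0.0857
grip_force: 0.0
```

>>> drive_tool --rows '[[[0,0,0],0],[[0,0,0],0],[[0,0,0],0],[[0,0,0],0],[[0,0,0],0],[[0,0,0],0],[[0,0,0],0]]' --jaw 1 --grip_force 60

```text
t: 17.35
tool_pos: [0.471, 0.2407, 0.082]
tool_rot: [-0.466, 3.103, 0.001]
contact_force: [-0.4, 0.1, 6.5]
opening: 0.0496
grip_force: 62.9
```

>>> drive_tool --rows '[[[0,0,-0.01],0],[[0,0,-0.015],0],[[0,0,-0.02],0],[[0,0,-0.02],0],[[0,0,-0.02],0],[[0,0,-0.015],0],[[0,0,0],0]]'

```text
t: 18.05
tool_pos: [0.471, 0.2407, 0.1833]
tool_rot: [-0.466, 3.101, 0.002]
contact_force: [0.7, -0.8, -2.1]
opening: 0.0494
grip_force: 62.1
```

>>> drive_tool --rows '[[[-0.015,0.0125,0],0],[[-0.026,0.0215,0],0],[[-0.026,0.0215,0],0],[[-0.026,0.0215,0],0],[[-0.0257,0.0215,0],0],[[0,0,0],-0.066],[[0,0,0],-0.067],[[0,0,0],0],[[0,0,0],0]]'

```text
t: 18.95
tool_pos: [0.5537, 0.3689, 0.1788]
tool_rot: [0.67, -3.067, 0.001]
contact_force: [0.3, 0.3, -2.5]
opening: 0.0492
grip_force: 62.5
```

```bash
python3 - <<'E'
from h import *
rel([.555,.3695,.130],.431+np.pi/2)
d=cam('scene');R=np.array(d['R'])
fx=np.array([np.cos(.431),np.sin(.431)]);fy=np.array([-fx[1],fx[0]])
print('f',d['f'])
p=np.array(ctrl.get_obs()['tool_pos'])
us=160;vs=140
for n,P in(('coreend',[*(p[:2]-.055*fx),p[2]-.081+.024]),('slot top front',[.555-.062*fx[0],.3695-.062*fx[1],.05])): 
    q=proj(d,P);print(n,q.round(1),'crop',((q-[us,vs])*8).round(0))
cv2.imwrite('pics/s6.png',cv2.resize(d['image'][vs:vs+75,us:us+100],None,fx=8,fy=8,interpolation=cv2.INTER_CUBIC))
np.savez('s6.npz',**{k:np.array(v) for k,v in d.items()})
E
```

```text
t 18.95 pos [0.5537 0.3689 0.1788] yaw_y 2.0008 tilt [ 0.002 -0.    -1.   ] open 0.0492 F [ 0.3  0.3 -2.5] grip 62.5
tool delta [-0.0016 -0.      0.0488]
turn -0.001
f 455.98171411694244
coreend [215.6 172.5] crop [445. 260.]
slot top front [215.8 194.1] crop [446. 433.]
```

View pics/s6.png

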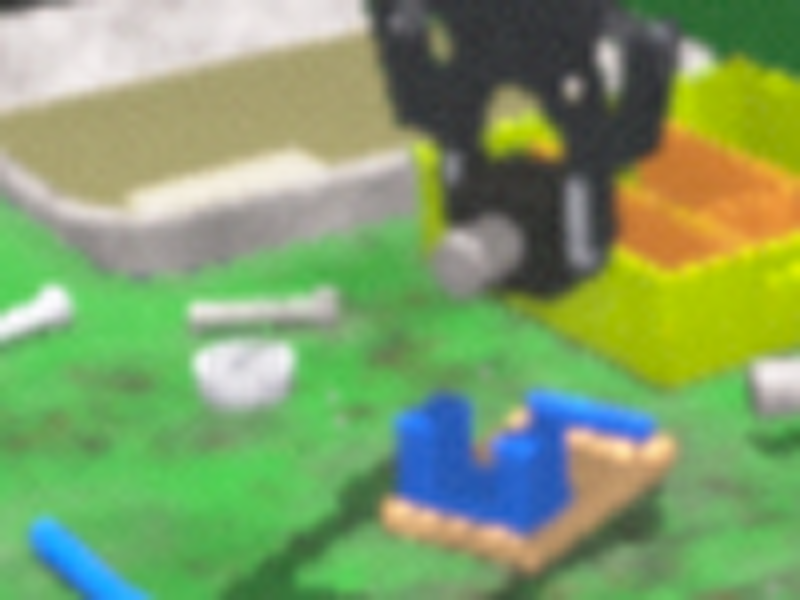

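The core end is at crop (458,262) and the slot's front opening at about (466,430). The lateral offset is too uncertain at this height, so I'll lower the coil to just above the saddle and compare in both views.

>>> drive_tool --rows '[[[0,0,0.015],0],[[0,0,0.02],0],[[0,0,0.01],0],[[0,0,0.004],0],[[0,0,0],0],[[0,0,0],0]]'

```text
t: 19.6
tool_pos: [0.554, 0.369, 0.1314]
tool_rot: [0.672, -3.068, 0.001]
contact_force: [-2.5, -1.7, 3.3]
opening: 0.0495
grip_force: 62.3
```

```bash
python3 - <<'E'
from h import *
rel()
p=np.array(ctrl.get_obs()['tool_pos'])
fx=np.array([np.cos(.431),np.sin(.431)])
out=[]
for n,u,v in(('scene',185,160),('top',190,165)):
    d=cam(n);np.savez(n+'7.npz',**{k:np.array(v) for k,v in d.items()})
    c=d['image'][v:v+60,u:u+50]; out.append(cv2.resize(c,None,fx=8,fy=8,interpolation=cv2.INTER_CUBIC))
    for s in(-.055,-.025):
        print(n,s,((proj(d,[*(p[:2]+s*fx),p[2]-.081+.024])-[u,v])*8).round(0))
cv2.imwrite('pics/b7.png',np.hstack(out))
E
```

```text
t 19.6 pos [0.554  0.369  0.1314] yaw_y 2.002 tilt [ 0.001 -0.    -1.   ] open 0.0495 F [-2.5 -1.7  3.3] grip 62.3
scene -0.055 [251. 211.]
scene -0.025 [293. 184.]
top -0.055 [255. 316.]
top -0.025 [217. 233.]
```

View pics/b7.png

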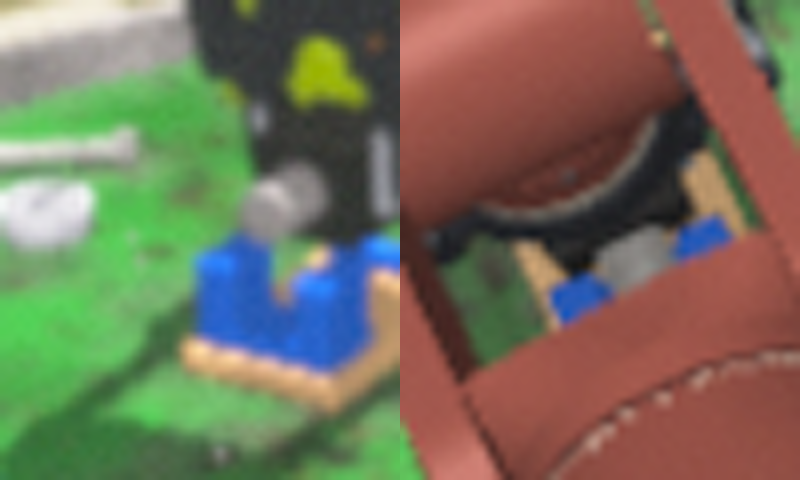

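The top view shows the grey core, crop x ≈ 597–668, between the two blue towers at 553–610 and 675–735. Quantifying the lateral offset.

```bash
python3 - <<'E'
from h import *
d={k:v for k,v in np.load('top7.npz').items()}; im=d['image']
hsv=cv2.cvtColor(im,cv2.COLOR_BGR2HSV).astype(np.float32); lab=im.astype(np.float32)
fx=np.array([np.cos(.431),np.sin(.431)]);fy=np.array([-fx[1],fx[0]]); o=np.array([.555,.3695])
p=np.array([.554,.369]); print('tool lateral vs o', (p-o)@fy, 'along',(p-o)@fx)
ys=np.arange(-40,41,2)/1000
for z in(.05,.074):
  for s in(-.05,-.045,-.04,-.035,-.03,-.025):
    r=[]
    for y in ys:
        u,v=proj(d,[*(o+s*fx+y*fy),z]); b,g,rr=cv2.getRectSubPix(im,(1,1),(float(u),float(v)))[0,0].astype(int)
        r.append(b-rr if z==.05 else (b+g+rr)//3)
    print(z,s,' '.join(f'{x}' for x in r))
E
```

```text
tool lateral vs o -3.649465263754124e-05 along -0.001117438204255102
0.05 -0.05 -85 -85 -86 -89 -89 -88 -88 -87 -86 -87 -87 -86 -85 -85 -84 -83 -81 -81 -81 -80 -79 -80 -80 -80 -80 -81 -80 -81 -81 -80 -80 -81 -81 -81 -82 -83 -83 -84 -84 -84 -85
0.05 -0.045 -86 -87 -86 -87 -87 -87 -87 -87 -88 -87 -87 -88 -86 -85 -82 -82 -82 -83 -82 -82 -82 -82 -82 -82 -80 -80 -79 -80 -81 -79 -77 -81 -77 -77 -81 -79 -79 -82 -82 -80 -84
0.05 -0.04 -63 -77 -81 -71 -46 -18 -13 -33 -16 -11 -25 -37 -36 -38 -55 -60 -63 -62 -60 -58 -47 -46 -50 -45 -45 -36 -4 10 17 38 37 35 48 77 71 39 -37 -55 -48 -23 -25
0.05 -0.035 -12 -50 -65 -52 38 109 139 133 132 142 136 131 123 79 33 5 -4 -6 -5 -6 -7 -6 -5 -6 0 22 55 95 127 137 140 142 140 141 133 85 7 -31 -20 -12 -8
0.05 -0.03 -23 -50 -71 -55 -5 59 75 80 86 91 96 86 23 -7 -16 -8 -7 -6 -5 -5 -6 -6 -6 -6 -8 -16 -6 24 81 102 112 115 103 104 105 30 -27 -47 -22 -9 -5
0.05 -0.025 -26 -56 -74 -78 -77 -74 -65 -49 -22 -11 -9 -1 -5 -7 -3 -4 -5 -5 -5 -5 -5 -5 -4 -4 -4 -4 -2 -2 -3 0 2 -19 -51 -75 -70 -75 -78 -51 -24 -5 -4
0.074 -0.05 108 109 110 112 113 112 111 110 109 108 110 108 1
[... 230 characters left out ...]
100 101 105 107 106 106 107 111 111 116 121 105 99 98 97
0.074 -0.04 88 114 132 125 112 105 106 107 107 105 106 103 101 106 112 115 122 130 134 138 137 132 126 122 116 107 92 94 101 105 104 105 103 103 113 131 118 95 79 79 79
0.074 -0.035 93 122 140 133 120 106 106 105 107 103 96 97 106 110 114 120 124 129 135 136 133 129 124 119 118 119 109 101 100 98 99 103 102 103 109 134 117 98 84 84 81
0.074 -0.03 88 125 141 144 137 137 125 106 81 63 50 50 55 75 99 116 121 126 131 129 126 127 122 116 112 86 61 39 35 41 60 105 127 137 143 143 125 101 87 84 80
0.074 -0.025 82 120 140 145 143 145 127 87 45 32 33 32 32 32 30 42 53 47 46 52 47 46 51 45 39 38 34 34 34 35 39 74 115 146 152 150 134 102 84 75 69
```

Along the slot the coil needs about +1 mm. Across it is within about 1 mm. I'll make the shift and lower in small steps, watching the lateral force.

>>> drive_tool --rows '[[[-0.001,0.0005,0],0],[[0,0,0.006],0],[[0,0,0.003],0],[[0,0,0.002],0],[[0,0,0],0],[[0,0,0],0]]'

```text
t: 20.3
tool_pos: [0.5549, 0.3701, 0.1195]
tool_rot: [-0.672, 3.069, 0.0]
contact_force: [0.8, 1.5, -2.7]
opening: 0.0493
grip_force: 62.2
```

>>> drive_tool --rows '[[[0,0,0.002],0],[[0,0,0.002],0],[[0,0,0.002],0],[[0,0,0],0],[[0,0,0],0]]'

```text
t: 20.8
tool_pos: [0.5549, 0.3701, 0.1138]
tool_rot: [-0.672, 3.069, 0.0]
contact_force: [1.8, 0.7, -3.1]
opening: 0.0489
grip_force: 62.3
```

>>> drive_tool --rows '[[[0,0,0.003],0],[[0,0,0.003],0],[[0,0,0.003],0],[[0,0,0],0],[[0,0,0],0]]'

```text
t: 21.3
tool_pos: [0.5549, 0.3701, 0.1047]
tool_rot: [-0.672, 3.069, 0.0]
contact_force: [2.0, 1.1, -2.5]
opening: 0.0493
grip_force: 62.3
```

>>> drive_tool --rows '[[[0,0,0.003],0],[[0,0,0.003],0],[[0,0,0.002],0],[[0,0,0],0],[[0,0,0],0]]'

```text
t: 21.8
tool_pos: [0.5549, 0.3701, 0.0967]
tool_rot: [-0.672, 3.069, 0.0]
contact_force: [2.4, 1.5, -4.2]
opening: 0.0495
grip_force: 62.3
```

>>> drive_tool --rows '[[[0,0,0.002],0],[[0,0,0.0015],0],[[0,0,0],0],[[0,0,0],0]]'

```text
t: 22.2
tool_pos: [0.5549, 0.3701, 0.0943]
tool_rot: [0.672, -3.069, 0.0]
contact_force: [-1.7, -1.1, 3.9]
opening: 0.049
grip_force: 63.0
```

On the base: force up by about 7 N at the expected height. Releasing and retreating.

>>> drive_tool --rows '[[[0,0,0],0],[[0,0,0],0],[[0,0,0],0],[[0,0,0],0],[[0,0,0],0],[[0,0,-0.02],0],[[0,0,-0.04],0],[[0,0,-0.045],0],[[0,0,-0.045],0],[[0,0,0],0]]' --jaw 0

```text
t: 23.2
tool_pos: [0.558, 0.3718, 0.2534]
tool_rot: [-0.669, 3.054, 0.006]
contact_force: [0.9, 1.3, 0.8]
opening: 0.0852
grip_force: 0.0
```

>>> drive_tool --rows '[[[0.03,0.04,0],0],[[0.03,0.04,0],0],[[0.03,0.04,0],0],[[0.03,0.04,0],0],[[0.03,0.04,0],0],[[0,0,0],0],[[0,0,0],0]]'

```text
t: 23.9
tool_pos: [0.334, 0.4894, 0.2432]
tool_rot: [-0.676, 3.068, -0.001]
contact_force: [-0.4, -0.8, 0.7]
opening: 0.0856
grip_force: 0.0
```

```bash
python3 - <<'E'
from h import *
rel(); out=[]
for n,u,v in(('scene',185,110),('top',190,120)):
    d=cam(n); out.append(cv2.resize(d['image'][v:v+120,u:u+100+20],(400,400),interpolation=cv2.INTER_CUBIC))
cv2.imwrite('pics/b9.png',np.hstack(out))
E
```

```text
t 23.9 pos [0.334  0.4894 0.2432] yaw_y 2.0046 tilt [-0.    -0.001 -1.   ] open 0.0856 F [-0.4 -0.8  0.7] grip 0.0
```

View pics/b9.png

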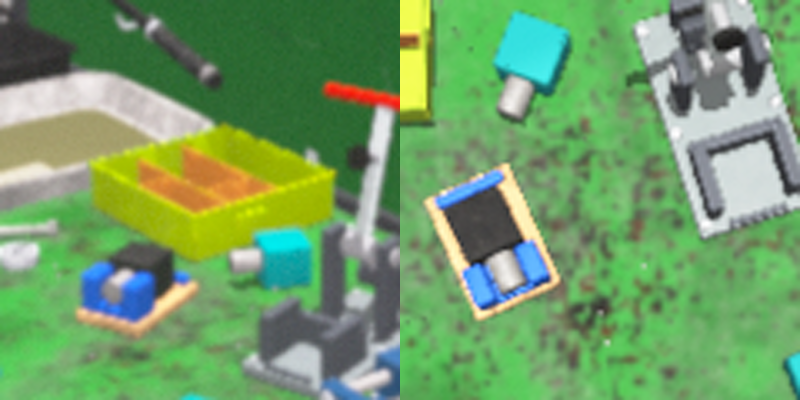

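The coil lies in the rack, core in the U slot at crop (507,270) and body at (478,228). The hold-down arm stands open. Handing in.

```bash
python3 -c "
from station import ctrl
print(ctrl.finish_job())"
```

```text
the job is handed in; nothing more can be done
None
```

I handed the job in at about 24 s of the 56 s. The last pictures show the hold-down arm standing open and the coil released in the saddle rack with its core in the slot; no verdict came back.

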